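# Screw a bottle cap home and back it off for the steriliser

## Task

The square glass bottle in the steel socket is going into the steriliser. Screw its ribbed cap on, clockwise, until it bottoms out, then back it off a quarter turn so that it can vent, and finish with the cap still gripped between the fingers in that position, ready for me to tape it. Leave the pot and the dropper bottle beside it, and the tape roll, where they are.

Things in the scene. Friction and masses are not known exactly. Their poses are not given: they have to be found in the camera images.
- bottle: Square clear glass bottle, 66 x 66 mm, fixed in a square steel socket (76 mm, rim 30 mm high) on a fixed steel plate 100 x 100 x 6 mm. Origin: centre of the plate's underside, z up. Shoulder narrows from 62 mm across at height 86 mm to the 34 mm neck at 104 mm; a 39 mm glass collar ends at 109 mm. A small grey index tab stands on the shoulder on the bottle's -x side.
- cap: Grey ribbed screw cap on the neck, 43 mm across (44 over ribs), 26 mm high. Origin: centre of its underside, 112 mm above the worktop when bottomed out. Starts engaged on the thread, a third to over half a turn short of the bottom; rises 5 mm per turn (0.8 mm/rad). Friction 0.06 N m: stays where left; hard stop at the bottom. White pointer rib on top from the centre to the rim along its -x.
- cap_grip (a point): point on the cap's axis 18 mm above its underside (8 mm below its top face), the height at which to put the TCP for a grasp from above; fingertips then end 1 mm below the cap's lower edge, clear of the glass.
- cap_mark (a point): outer end of the pointer rib on the cap's top, 20 mm from the axis, 28 mm above the cap's underside. It stands over the bottle's index tab (the bottle's -x) when the cap is bottomed out.
- cap_turn (a joint): angle of the cap on its thread in rad, 0 = bottomed out, growing as it is unscrewed (counterclockwise seen from above); it can turn from 0 to 5. Equals the angle of the cap's frame about z relative to the bottle's.
- small_pot: white sample pot with lid, 44 mm across, 58 mm high, loose beside the bottle; origin at the centre of its underside.
- dropper: brown dropper bottle with black top, 30 mm across, 82 mm high, loose beside the bottle on the other side; origin at the centre of its underside.
- tape: roll of tape lying flat, 100 mm across, 25 mm high, loose, to the right of the bottle; origin at the centre of its underside.

How it is judged (in metres and radians):
On the way:
1. the cap is screwed on until it bottoms out (value of joint cap_turn below 0.06 rad), for 0.2 s.
At the end, for the whole second after the job is handed in: After having been bottomed out (within 0.06 rad of its stop for 0.2 s), the cap is backed off a quarter turn (1.57 rad within 0.25), at rest (under 0.05 rad/s) and held between the fingers: they press on it with more than 2 N and the TCP is within 35 mm of cap_grip (value of joint cap_turn between 1.32 and 1.82 rad and velocity of joint cap_turn between -0.05 and 0.05 rad/s and contact force between the fingers and cap above 2 N and distance between the grasp point and cap_grip below 0.035 m); the arm keeps its last pose, push and grip.
It fails at once if the pot is moved by more than 20 mm (distance of small_pot from where it was at the start of the episode above 0.02 m).
It fails at once if the dropper bottle is moved by more than 20 mm (distance of dropper from where it was at the start of the episode above 0.02 m).
It fails at once if the tape roll is moved by more than 20 mm (distance of tape from where it was at the start of the episode above 0.02 m).
It also fails if it takes over 59 s, if anything falls off the work surface, if the arm or the gripper's body presses on something with over 40 N, if the wrist force passes 120 N, or if a joint passes its speed limit or range.

## Robot

A 6-joint arm with a two-finger parallel gripper is mounted at the origin on a cart in front of the work surface, level with it; the furniture and walls round the work are solid. World frame = base frame: x ahead of the robot, y to its left, z up, the work surface at z = 0. Lengths are in mm, angles in rad, forces in N, time in s.
With the tool pointing down it reaches from about 275 to 1000 mm from the base axis. Payload 8.4 kg.
Tool frame: the origin (TCP) lies between the finger pads, 19 mm behind the fingertips; this is the grasp point; z points along the fingers, y is the direction in which the jaws open and shut (so a half turn about z gives the same grasp; the last joint's range is limited). The gripper opens to 85 mm and grips with 20 to 120 N. Pads are 22 mm wide; open, the fingers measure 114 mm over their backs; the gripper's body (76 mm by 85 mm) begins 54 mm behind the grasp point. The pads swing forward as they close: fully open they stand 13 mm farther back than shut.
Start: joints at [1.22, 0.353, 1.633, -0, 1.155, -0.002], TCP at [213.605, 587.368, 249.981] pointing down, gripper open.
Joint ranges: [-2.63, 2.63], [-0.92, 2.1], [0.06, 2.66], [-1.3, 4.44], [0, 2.69], [-3.02, 3.02]. Speed limits (rad/s): [2.22, 2.22, 2.79, 3.14, 3.14, 3.14].

## Interface

Orientations are given as [roll, pitch, yaw] about the fixed x, y, z axes, in that order (R = Rz(yaw) Ry(pitch) Rx(roll)).
In Python, from rig import readout, imaging, ticket gives the robot as it stands.
- The arm moves only by the tool step_arm, never from a script. Its argument "deltas" is a list of rows, each an object with "translation": the shift along the tool's x, y, z in cm, a list of three; "rot": the turn, a rotation vector about the tool's x, y, z in rad, a list of three. In form: [{"translation": [x, y, z], "rot": [rx, ry, rz]}, ...]. A call has 1 to 8 rows; each row is the pose to reach, as a shift and turn from the pose commanded when the call began, along the tool's axes at that moment; what a row does not reach only later rows make up. A row lasts 1/8 s, in which the tool goes at most 62.5 mm and 10.7 degrees, less where a joint would pass 70% of its speed; a pose out of reach is approached as far as the arm can. A call with a gripper value outside its range is refused whole. "grip" is the closure in counts, from 0 (fully open) to 255 (shut), set as the call begins (left out, the last holds). The fingers move at their own pace and stop on an object; "squeeze" is the grip in N (left out, the last holds). Time passes only in rows, so rows that repeat a pose let the fingers close. It gives the time, the measured TCP pose, the force and the opening at its end, in the units of the state.
- readout.sense(): the state, without advancing time (a new reading comes with each control period).
- imaging.grab_frame(name): name is "scene" or "top" or "wrist"; returns a dict with "image" (400x640x3 uint8, red, green, blue), "camera_matrix" (3x3 intrinsics, pixels), "world_to_cam" (4x4, takes a point from world to camera coordinates). Camera axes: x right, y up, looking along -z (the intrinsics and any distortion apply to the point x, -y, -z); pixel columns grow to the right and rows downward; lengths in mm; the calibration is good to about 2 mm. The wrist camera is an equidistant fisheye: a pixel r from the principal point sees the ray r / f radians off the axis. A picture is of the moment at which its call begins. There is no depth.
- ticket.sign_off(): hands the job in, once; it reports no verdict.
The state is a dict: "clock": time; "qpos": joint angles; "qvel": joint speeds; "joint_efforts": joint torques, N m; "eef_pos": TCP position; "tcp_rot": TCP orientation; "contact_force": force on the tool from outside, world axes, zero at the start; "wrist_torque": the same for the moment, N m; "opening": opening from 0.0 (shut) to 1.0 (fully open).
Only numpy, scipy, OpenCV 4.12 (cv2) and the standard library are available. Lean on these libraries where they do the work, as an engineer would, in place of code of your own. Each camera call takes 0.05 s, during which the arm holds its last target.

## Working session

There is one attempt and no reset: what is moved stays moved. The work goes in short steps, Python scripts to look and compute and a tool call to move; the robot and the scene stay as the last step left them, time stands still between calls to the robot, and variables do not carry over. Pictures are saved under pics/ and viewed, and the job is handed in when it is done.

Besides the shell and the picture viewer there is one more tool, called after "Call:" as name(argument=value, ...), one argument or row to a line, values as JSON. step_arm: Moves the arm, as the interface text tells. Its arguments: {"type":"object","properties":{"deltas":{"type":"array","items":{"type":"object","properties":{"translation":{"type":"array","items":{"type":"number"}},"rot":{"type":"array","items":{"type":"number"}}}}},"grip":{"type":"number"},"squeeze":{"type":"number"}},"required":["deltas"]}

```bash
mkdir -p pics; python3 - <<'E'
from rig import readout, imaging
import cv2
print(readout.sense())
for n in ("scene","top","wrist"):
    f=imaging.grab_frame(n); cv2.imwrite(f"pics/{n}0.png",f["image"][:,:,::-1]); print(n,f["camera_matrix"].tolist(),f["world_to_cam"].round(4).tolist())
E
```

```text
{'clock': 0.0, 'qpos': array([ 1.21964155e+00,  3.53645480e-01,  1.63416275e+00,  1.22234583e-05,
        1.15519484e+00, -2.38901455e-03]), 'qvel': array([ 2.24242470e-03, -1.04609109e-03,  1.45441408e-04,  4.80227856e-05,
       -7.27394496e-04, -1.56404548e-05]), 'joint_efforts': array([-2.93056568e-03, -6.05255842e+01, -3.42060077e+01, -1.47140872e-04,
        9.57720535e-03, -5.05745078e-06]), 'eef_pos': array([213.41654876, 586.93903505, 249.2510885 ]), 'tcp_rot': array([-3.14018228e+00, -1.45453963e-05,  2.79282194e+00]), 'contact_force': array([-0.42858763, -0.93800891,  0.2184071 ]), 'wrist_torque': array([ 0.02107779, -0.00933387, -0.02529503]), 'opening': 1.0030933908039055}
scene [[381.77699387867494, 0.0, 316.9798133116414], [0.0, 381.77699387867494, 200.7655642881931], [0.0, 0.0, 1.0]] [[-0.7412, -0.6712, 0.0072, 488.9714], [0.2861, -0.3062, 0.908, -168.2268], [-0.6072, 0.6751, 0.419, -738.7285], [0.0, 0.0, 0.0, 1.0]]
top [[498.0596138498888, 0.0, 325.2380326596508], [0.0, 498.0596138498888, 198.89611890609012], [0.0, 0.0, 1.0]] [[-0.0164, -0.9998, -0.0072, 223.9742], [0.9848, -0.0174, 0.1727, -519.9272], [-0.1728, -0.0043, 0.985, -1211.199], [0.0, 0.0, 0.0, 1.0]]
wrist [[309.70691628693146, 0.0, 323.1913242989826], [0.0, 309.70691628693146, 197.60883420985272], [0.0, 0.0, 1.0]] [[0.3411, 0.94, -0.0014, -624.409], [-0.9065, 0.3285, -0.2652, 34.9762], [-0.2488, 0.0917, 0.9642, -378.2496], [0.0, 0.0, 0.0, 1.0]]
```

View pics/scene0.png

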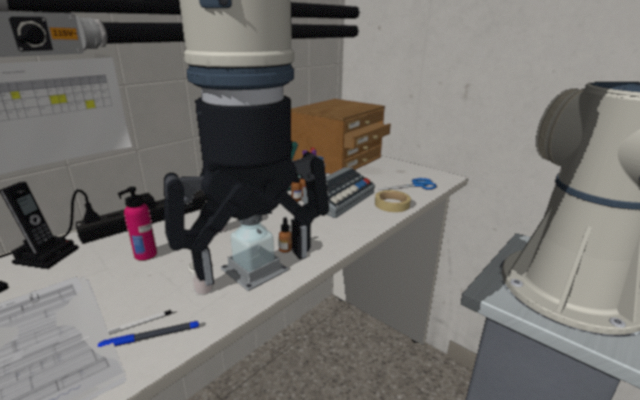

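View pics/top0.png

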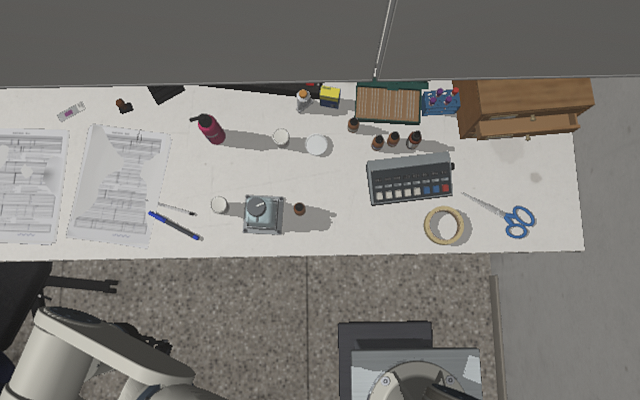

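View pics/wrist0.png

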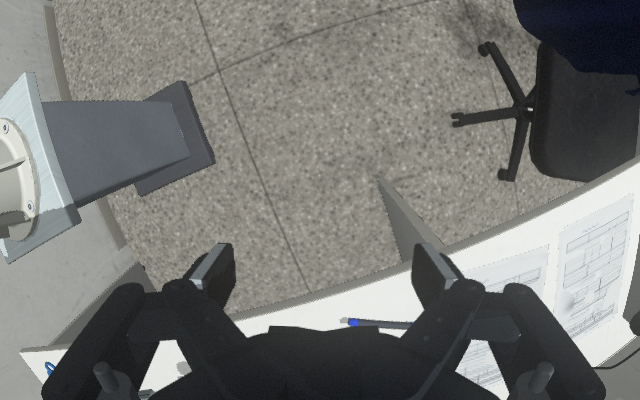

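The top view shows the bottle and socket at about (263,214), with the cap at about (257,206). The pot is at (219,204), the dropper at (299,209) and the tape at (444,226). I'll enlarge the bottle area.

```bash
python3 - <<'E'
import cv2
i=cv2.imread("pics/top0.png")[180:250,200:320]
cv2.imwrite("pics/top0z.png",cv2.resize(i,None,fx=6.5,fy=6.5,interpolation=cv2.INTER_CUBIC))
E
```

```text
(no output)
```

View pics/top0z.png

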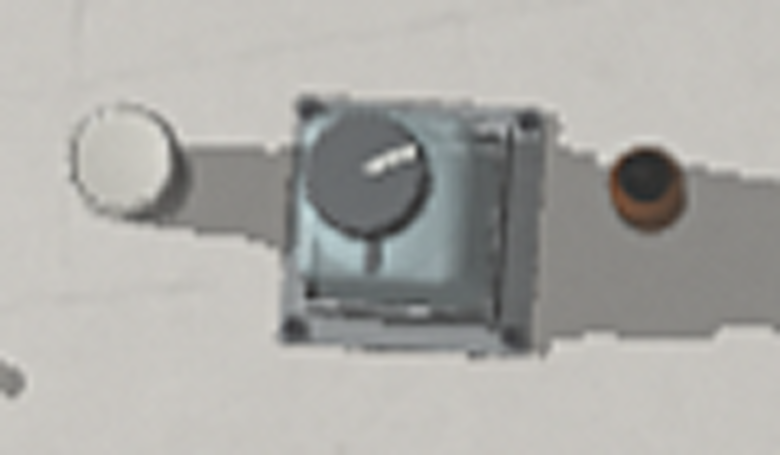

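```bash
cat > h.py <<'E'
import numpy as np, cv2
from rig import imaging, readout
def ray(f,u,v):
    K=f["camera_matrix"];T=f["world_to_cam"]
    d=np.array([(u-K[0,2])/K[0,0],-(v-K[1,2])/K[1,1],-1.]);R=T[:3,:3]
    return -R.T@T[:3,3], R.T@d
def onz(f,u,v,z):
    o,d=ray(f,u,v); return (o+d*(z-o[2])/d[2]).round(1)
def proj(f,p):
    K=f["camera_matrix"];c=f["world_to_cam"]@np.r_[p,1]; return np.array([K[0,2]+K[0,0]*c[0]/-c[2],K[1,2]-K[1,1]*c[1]/-c[2]])
E
python3 - <<'E'
from h import *
f=imaging.grab_frame("top")
im=f["image"]; im=im[180:250,200:320]
s=6.5
g=lambda x,y:((x+.5)/s-.5+200,(y+.5)/s-.5+180)
print("cap",onz(f,*g(368,173),140))
print("pointer tip, base",onz(f,*g(416,152),141.5),onz(f,*g(372,170),141.5))
print("tab",onz(f,*g(373,268),100), onz(f,*g(373,240),106))
for c in [(307,105),(528,121),(513,335),(293,328)]: print("screw",onz(f,*g(*c),7))
for c in [(292,97),(550,110),(545,352),(278,343)]: print("corner",onz(f,*g(*c),6))
print("pot",onz(f,*g(122,160),58),"drop",onz(f,*g(646,174),82))
# mask based cap circle
h=cv2.cvtColor(cv2.resize(im,None,fx=s,fy=s,interpolation=cv2.INTER_CUBIC),cv2.COLOR_RGB2HSV)
r=cv2.resize(im,None,fx=s,fy=s,interpolation=cv2.INTER_CUBIC)
m=((h[:,:,2]<115)).astype(np.uint8)
m=cv2.morphologyEx(m,cv2.MORPH_OPEN,np.ones((25,25)))
cs,_=cv2.findContours(m,0,1)
for c in cs:
    (x,y),rad=cv2.minEnclosingCircle(c); print(x,y,rad,cv2.contourArea(c),onz(f,*g(x,y),140))
E
```

```text
cap [492.8 375.8 140. ]
pointer tip, base [499.8 358.4 141.5] [493.6 374.1 141.5]
tab [463.7 379.5 100. ] [473.3 378.7 106. ]
screw [542.5 419.8   7. ]
screw [534.4 331.    7. ]
screw [448.4 337.1   7. ]
screw [452.6 424.4   7. ]
corner [546.1 426.    6. ]
corner [538.9 322.3   6. ]
corner [441.5 324.5   6. ]
corner [446.9 430.4   6. ]
pot [512.8 482.4  58. ] drop [500.  279.5  82. ]
649.4486083984375 190.31297302246094 42.54890060424805 4380.0 [484.7 274.9 140. ]
515.725341796875 243.6630096435547 103.32784271240234 14487.0 [466.3 322.8 140. ]
369.9291687011719 174.67579650878906 63.75205993652344 8412.0 [492.1 375.1 140. ]
```

```bash
cat >> h.py <<'E'
from scipy.spatial.transform import Rotation as Ro
def delta(cmdp,cmdrpy,p,yaw=None):
    R=Ro.from_euler('xyz',cmdrpy)
    t=R.inv().apply(np.array(p)-cmdp)/10
    return t.round(2), (None if yaw is None else (R.inv()*Ro.from_euler('xyz',[np.pi,0,yaw])).as_rotvec().round(3))
E
python3 - <<'E'
from h import *
print(delta([213.605,587.368,249.981],[np.pi,0,2.792],[493,376,195],3.42))
E
```

```text
(array([-33.49, -10.29,   5.5 ]), array([ 0.   ,  0.   , -0.628]))
```

Call:
step_arm(
  deltas=[
    {"translation":[-4.8,-1.5,0.8],"rot":[0,0,-0.09]},
    {"translation":[-9.6,-2.9,1.6],"rot":[0,0,-0.18]},
    {"translation":[-14.4,-4.4,2.4],"rot":[0,0,-0.27]},
    {"translation":[-19.1,-5.9,3.1],"rot":[0,0,-0.36]},
    {"translation":[-23.9,-7.4,3.9],"rot":[0,0,-0.45]},
    {"translation":[-28.7,-8.8,4.7],"rot":[0,0,-0.54]},
    {"translation":[-33.5,-10.3,5.5],"rot":[0,0,-0.63]},
    {"translation":[-33.5,-10.3,5.5],"rot":[0,0,-0.63]},
  ],
  grip=0,
)

```text
clock: 1.2
eef_pos: [495.2, 373.7, 194.1]
tcp_rot: [-3.141, -0.001, -2.863]
contact_force: [0.8, -0.1, -0.3]
opening: 0.999
```

```bash
python3 - <<'E'
from h import *
s=readout.sense();print(s["clock"],s["eef_pos"],s["tcp_rot"],s["qpos"],s["contact_force"])
for n in ("wrist","scene"):
    f=imaging.grab_frame(n);cv2.imwrite(f"pics/{n}1.png",f["image"][:,:,::-1])
E
```

```text
1.2 [495.22522175 373.69695761 194.07851914] [-3.14060827e+00 -7.90030034e-04 -2.86318261e+00] [ 6.44353240e-01  4.02494296e-01  1.69393473e+00 -7.35377309e-04
  1.04625370e+00 -1.20448488e+00] [ 0.81711242 -0.06665457 -0.28378639]
```

View pics/wrist1.png

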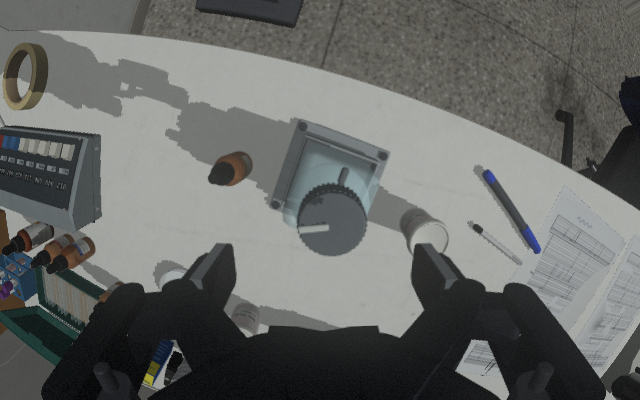

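View pics/scene1.png

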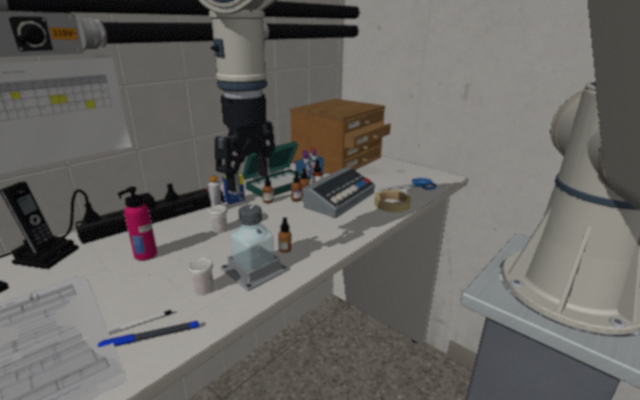

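```bash
cat >> h.py <<'E'
def fray(f,u,v):
    K=f["camera_matrix"];T=f["world_to_cam"];a=np.array([u-K[0,2],v-K[1,2]]);r=np.hypot(*a);th=r/K[0,0]
    d=np.array([np.sin(th)*a[0]/r,-np.sin(th)*a[1]/r,-np.cos(th)]);R=T[:3,:3];return -R.T@T[:3,3],R.T@d
def fonz(f,u,v,z):
    o,d=fray(f,u,v); return (o+d*(z-o[2])/d[2]).round(1)
E
python3 - <<'E'
from h import *
s=readout.sense();print(s["clock"],s["eef_pos"],s["tcp_rot"])
f=imaging.grab_frame("wrist");g=imaging.grab_frame("scene")
a=cv2.resize(f["image"][100:280,240:420],None,fx=4.4,fy=3.3*4/3,interpolation=cv2.INTER_CUBIC)[:600]
a=cv2.resize(f["image"][170:270,280:400],None,fx=6,fy=6,interpolation=cv2.INTER_CUBIC)
cv2.imwrite("pics/w2.png",a[:,:,::-1])
b=cv2.resize(g["image"][190:300,200:310],None,fx=5,fy=5,interpolation=cv2.INTER_CUBIC)
cv2.imwrite("pics/s2.png",b[:,:,::-1])
E
```

```text
1.3 [493.21264305 375.75624445 194.68994303] [ 3.14155151e+00 -7.75981189e-04 -2.86259560e+00]
```

View pics/w2.png

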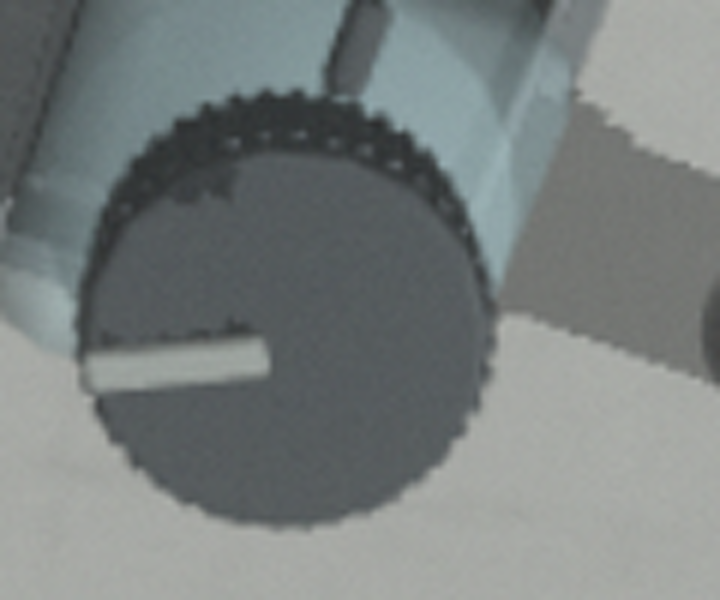

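View pics/s2.png

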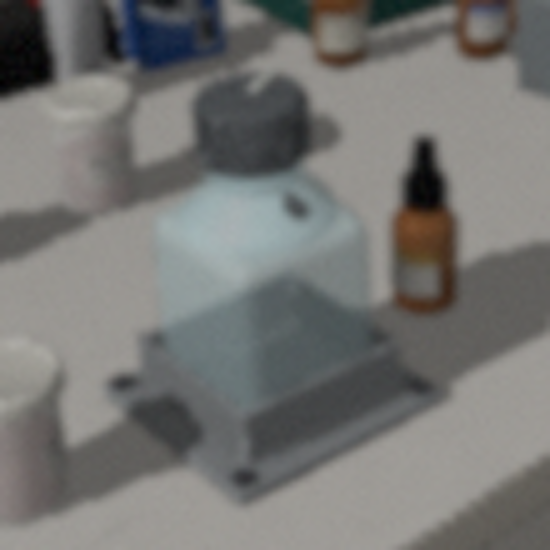

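```bash
python3 - <<'E'
from h import *
f=imaging.grab_frame("wrist");g=imaging.grab_frame("scene")
w=lambda x,y:((x+.5)/6-.5+280,(y+.5)/6-.5+170)
print("cap",fonz(f,*w(288,340),139.6))
for e in [(82,340),(495,340),(288,150),(288,527)]: print(fonz(f,*w(*e),139.6))
t,b=fonz(f,*w(85,376),141.6),fonz(f,*w(268,358),141.6)
print("ptr",t,b); d=t-b;print(np.arctan2(d[1],d[0]))
t,b=fonz(f,*w(372,0),98),fonz(f,*w(343,90),108);d=t-b;print("tab",t,b,np.arctan2(d[1],d[0]))
o,d=ray(g,200+(252.5)/5-.4,190+95/5-.4);print("scene",onz(g,200+252/5-.4,190+97/5-.4,139.6))
print(readout.sense()["eef_pos"])
E
```

```text
cap [492.4 379.6 139.6]
[498.3 359.2 139.6]
[486.5 400.2 139.6]
[473.  373.9 139.6]
[513.  385.7 139.6]
ptr [501.3 360.5 141.6] [494.1 378.  141.6]
-1.180476722008524
tab [462.5 382.   98. ] [472.1 380.8 108. ] 3.017237659043033
scene [492.4 375.8 139.6]
[492.41241378 376.91883068 195.22568761]
```

Call:
step_arm(
  deltas=[
    {"translation":[0.03,0.11,1.2],"rot":[0,0,0]},
    {"translation":[0.03,0.11,2.4],"rot":[0,0,0]},
    {"translation":[0.03,0.11,3.6],"rot":[0,0,0]},
    {"translation":[0.03,0.11,4.8],"rot":[0,0,0]},
    {"translation":[0.03,0.11,5.6],"rot":[0,0,0]},
    {"translation":[0.03,0.11,6.3],"rot":[0,0,0]},
    {"translation":[0.03,0.11,6.3],"rot":[0,0,0]},
    {"translation":[0.03,0.11,6.3],"rot":[0,0,0]},
  ],
  grip=0,
)

```text
clock: 2.5
eef_pos: [492.8, 377.2, 132.3]
tcp_rot: [3.141, 0.0, -2.86]
contact_force: [0.3, 0.5, -0.0]
opening: 0.995
```

```bash
python3 - <<'E'
from h import *
s=readout.sense();print(s["clock"],s["eef_pos"],s["tcp_rot"],s["contact_force"],s["wrist_torque"])
f=imaging.grab_frame("wrist");cv2.imwrite("pics/w3.png",f["image"][:,:,::-1])
E
```

```text
2.5 [492.84337562 377.19665548 132.32076282] [ 3.14137240e+00  4.97288273e-04 -2.86043663e+00] [ 0.33394203  0.54569982 -0.02452565] [ 0.017009    0.01460021 -0.00177843]
```

View pics/w3.png

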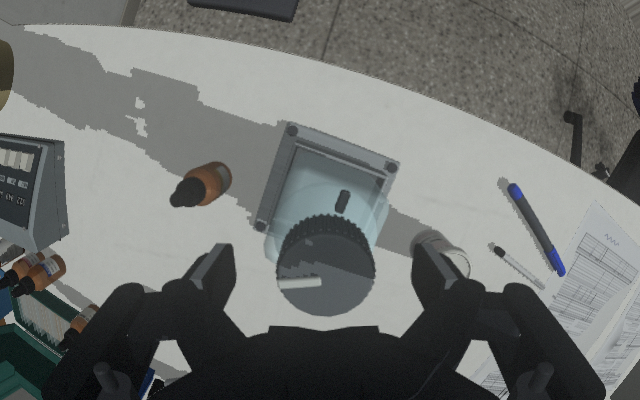

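The cap, centred at about (325,270), sits midway between the pads at columns 233 and 413. I'll close gently.

Call:
step_arm(
  deltas=[
    {"translation":[0,0,0],"rot":[0,0,0]},
    {"translation":[0,0,0],"rot":[0,0,0]},
    {"translation":[0,0,0],"rot":[0,0,0]},
    {"translation":[0,0,0],"rot":[0,0,0]},
    {"translation":[0,0,0],"rot":[0,0,0]},
    {"translation":[0,0,0],"rot":[0,0,0]},
    {"translation":[0,0,0],"rot":[0,0,0]},
    {"translation":[0,0,0],"rot":[0,0,0]},
  ],
  grip=255,
  squeeze=35,
)

```text
clock: 3.55
eef_pos: [492.6, 377.9, 132.6]
tcp_rot: [3.14, 0.001, -2.86]
contact_force: [-3.4, 3.7, 5.0]
opening: 0.493
```

```bash
python3 - <<'E'
from h import *
s=readout.sense();print(s["clock"],s["eef_pos"],s["tcp_rot"],s["contact_force"],s["wrist_torque"],s["opening"])
f=imaging.grab_frame("wrist");cv2.imwrite("pics/w4.png",f["image"][:,:,::-1])
E
```

```text
3.55 [492.55186549 377.91576079 132.62177789] [ 3.14022517e+00  6.71578841e-04 -2.86047361e+00] [-3.40692721  3.74628732  5.03788101] [0.62857088 0.60754181 0.06033017] 0.49322989678066614
```

View pics/w4.png

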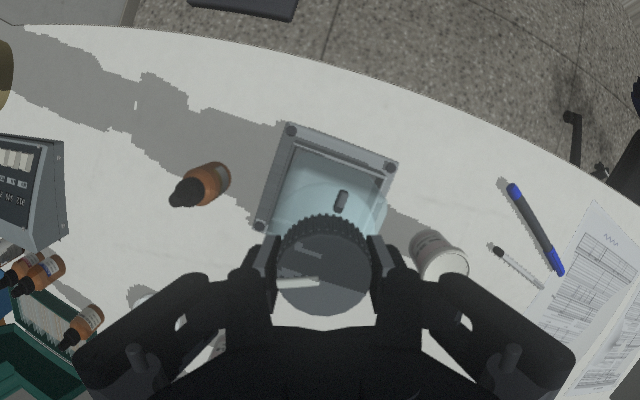

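Call:
step_arm(
  deltas=[
    {"translation":[0,0,0.01],"rot":[0,0,0.12]},
    {"translation":[0,0,0.02],"rot":[0,0,0.24]},
    {"translation":[0,0,0.03],"rot":[0,0,0.36]},
    {"translation":[0,0,0.04],"rot":[0,0,0.48]},
    {"translation":[0,0,0.05],"rot":[0,0,0.6]},
    {"translation":[0,0,0.06],"rot":[0,0,0.72]},
    {"translation":[0,0,0.07],"rot":[0,0,0.84]},
    {"translation":[0,0,0.07],"rot":[0,0,0.84]},
  ],
)

```text
clock: 4.6
eef_pos: [492.7, 379.1, 132.0]
tcp_rot: [3.138, -0.001, 2.581]
contact_force: [-3.2, 9.0, 3.8]
opening: 0.492
```

```bash
python3 - <<'E'
from h import *
s=readout.sense();print(s["clock"],s["eef_pos"],s["tcp_rot"],s["contact_force"],s["wrist_torque"],s["opening"])
f=imaging.grab_frame("wrist");cv2.imwrite("pics/w5.png",f["image"][:,:,::-1])
E
```

```text
4.6 [492.72812462 379.06972304 132.00197778] [ 3.13811692e+00 -1.09574008e-03  2.58063673e+00] [-3.15854321  8.98500336  3.82841835] [ 1.45237183  0.61637941 -0.1117411 ] 0.4917097561305724
```

View pics/w5.png

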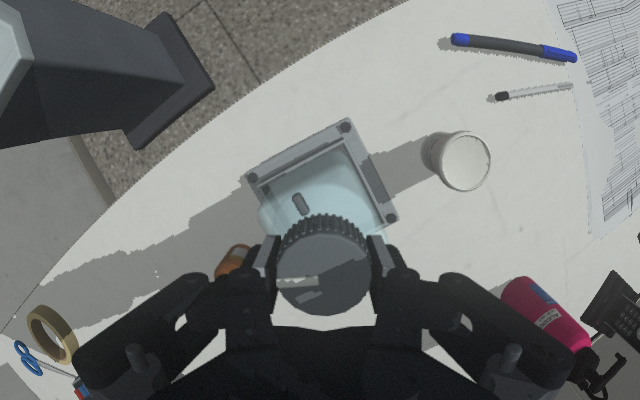

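Call:
step_arm(
  deltas=[
    {"translation":[0.15,0.14,0.01],"rot":[0,0,0.12]},
    {"translation":[0.15,0.14,0.02],"rot":[0,0,0.25]},
    {"translation":[0.15,0.14,0.03],"rot":[0,0,0.37]},
    {"translation":[0.15,0.14,0.04],"rot":[0,0,0.5]},
    {"translation":[0.15,0.14,0.05],"rot":[0,0,0.62]},
    {"translation":[0.15,0.14,0.06],"rot":[0,0,0.75]},
    {"translation":[0.15,0.14,0.08],"rot":[0,0,0.95]},
    {"translation":[0.15,0.14,0.08],"rot":[0,0,1.0]},
  ],
)

```text
clock: 5.65
eef_pos: [493.8, 380.0, 131.2]
tcp_rot: [3.138, -0.002, 1.579]
contact_force: [5.1, 3.6, 0.5]
opening: 0.492
```

Call:
step_arm(
  deltas=[
    {"translation":[0,0,0],"rot":[0,0,0.05]},
    {"translation":[0,0,0],"rot":[0,0,0.05]},
  ],
)

```text
clock: 5.9
eef_pos: [493.9, 380.0, 131.2]
tcp_rot: [3.138, -0.002, 1.532]
contact_force: [4.3, 2.8, 0.9]
opening: 0.491
```

```bash
python3 - <<'E'
from h import *
s=readout.sense();print(s["clock"],s["eef_pos"],s["tcp_rot"],s["contact_force"],s["wrist_torque"],s["opening"],s["qpos"][5])
f=imaging.grab_frame("wrist");cv2.imwrite("pics/w6.png",f["image"][:,:,::-1])
E
```

```text
5.9 [493.90233854 379.98838783 131.21446402] [ 3.13789506e+00 -2.39303822e-03  1.53213420e+00] [4.26572763 2.75241139 0.91991606] [ 0.52188619 -0.64834678 -0.00274657] 0.4914408301561778 0.6926959547258676
```

View pics/w6.png

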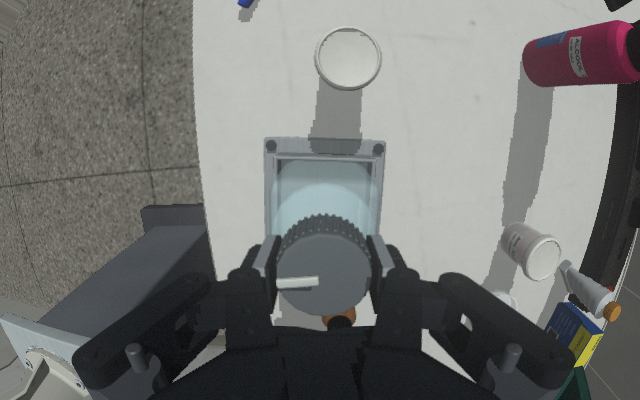

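The fingers hold the cap without slipping and it has turned 1.89 rad. Now I'll creep on until the torque rises.

Call:
step_arm(
  deltas=[
    {"translation":[0,0,0],"rot":[0,0,0.03]},
    {"translation":[0,0,0],"rot":[0,0,0.06]},
    {"translation":[0,0,0.01],"rot":[0,0,0.08]},
    {"translation":[0,0,0.01],"rot":[0,0,0.08]},
  ],
)

```text
clock: 6.45
eef_pos: [494.0, 380.0, 131.2]
tcp_rot: [3.138, -0.003, 1.453]
contact_force: [4.3, 2.4, 1.3]
opening: 0.494
```

```bash
python3 - <<'E'
from h import *
s=readout.sense();print(s["clock"],s["eef_pos"],s["tcp_rot"],s["contact_force"],s["wrist_torque"],s["joint_efforts"][5])
E
```

```text
6.45 [494.02227334 380.00708907 131.1591348 ] [ 3.13787721e+00 -2.74079270e-03  1.45272454e+00] [4.31813069 2.4195936  1.26474902] [ 0.51258765 -0.7634691   0.0283053 ] 0.11857079342007637
```

Call:
step_arm(
  deltas=[
    {"translation":[0,0,0],"rot":[0,0,0.03]},
    {"translation":[0,0,0],"rot":[0,0,0.06]},
    {"translation":[0,0,0.01],"rot":[0,0,0.08]},
    {"translation":[0,0,0.01],"rot":[0,0,0.08]},
  ],
)

```text
clock: 6.95
eef_pos: [494.1, 380.0, 131.1]
tcp_rot: [3.138, -0.003, 1.374]
contact_force: [4.7, 2.9, 0.7]
opening: 0.491
```

```bash
python3 - <<'E'
from h import *
s=readout.sense();print(s["clock"],s["eef_pos"],s["tcp_rot"],s["contact_force"],s["wrist_torque"],s["joint_efforts"][5])
E
```

```text
6.95 [494.13804765 379.98731089 131.08771911] [ 3.13770972e+00 -2.86951332e-03  1.37373736e+00] [4.6944094  2.93655955 0.70307286] [ 0.44390585 -0.77652603  0.54851946] 0.6876378692686558
```

Call:
step_arm(
  deltas=[
    {"translation":[0,0,0],"rot":[0,0,0.03]},
    {"translation":[0,0,0],"rot":[0,0,0.06]},
    {"translation":[0,0,0],"rot":[0,0,0.08]},
    {"translation":[0,0,0],"rot":[0,0,0.08]},
  ],
)

```text
clock: 7.45
eef_pos: [494.2, 379.5, 131.1]
tcp_rot: [3.138, -0.002, 1.294]
contact_force: [5.6, 0.7, 1.9]
opening: 0.492
```

```bash
python3 - <<'E'
from h import *
s=readout.sense();print(s["clock"],s["eef_pos"],s["tcp_rot"],s["contact_force"],s["wrist_torque"],s["joint_efforts"][5])
f=imaging.grab_frame("wrist");cv2.imwrite("pics/w7.png",f["image"][:,:,::-1])
f=imaging.grab_frame("top");cv2.imwrite("pics/t7.png",cv2.resize(f["image"][160:270,190:340,::-1],None,fx=5,fy=5))
E
```

```text
7.45 [494.17160049 379.53990199 131.08007554] [ 3.13768892e+00 -2.33674628e-03  1.29424527e+00] [5.55968939 0.74414934 1.85563403] [ 0.17749798 -0.83835914  0.72288521] 0.7998180203139782
```

View pics/w7.png

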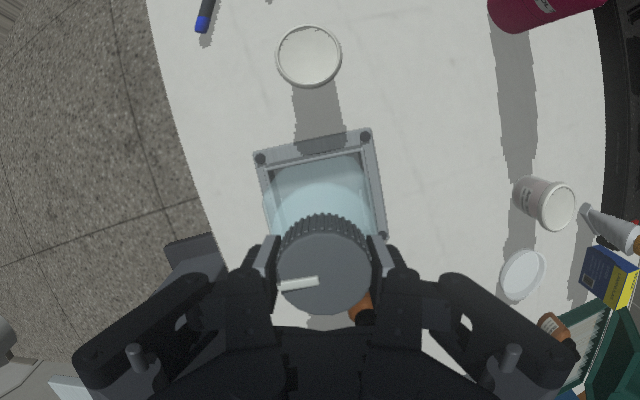

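```bash
cat >> h.py <<'E'
def pointer(z,name):
    f=imaging.grab_frame("wrist");im=f["image"][230:330,265:380]
    h=cv2.cvtColor(im,cv2.COLOR_RGB2HSV); g=cv2.cvtColor(im,cv2.COLOR_RGB2GRAY)
    m=(g>150).astype(np.uint8)
    n,l,st,ce=cv2.connectedComponentsWithStats(m)
    out=[]
    for k in range(1,n):
        if 60<st[k,4]<600 and abs(ce[k][0]+265-300)<25:
            ys,xs=np.where(l==k)
            P=np.array([fonz(f,x+265,y+230,z)[:2] for x,y in zip(xs,ys)])
            vx,vy,_,_=cv2.fitLine(P.astype(np.float32),cv2.DIST_L2,0,.01,.01).ravel()
            out.append((st[k].tolist(),P.mean(0).round(1),np.arctan2(vy,vx)))
    print(name,out)
E
python3 - <<'E'
from h import *
pointer(140,"bottomed"); s=readout.sense();print(s["tcp_rot"],s["wrist_torque"])
f=imaging.grab_frame("wrist");print("screws top edge",[fonz(f,*p,7) for p in ((261,159),(366,135),(383,235))])
E
```

```text
bottomed [([0, 0, 22, 9, 98], array([481.3, 405.2]), np.float32(-0.27218682))]
[ 3.13780397e+00 -2.34267567e-03  1.29439204e+00] [ 0.11364804 -0.83165144  0.6652897 ]
screws top edge [array([454.6, 424. ,   7. ]), array([541.7, 419.4,   7. ]), array([535.6, 331.8,   7. ])]
```

View pics/t7.png

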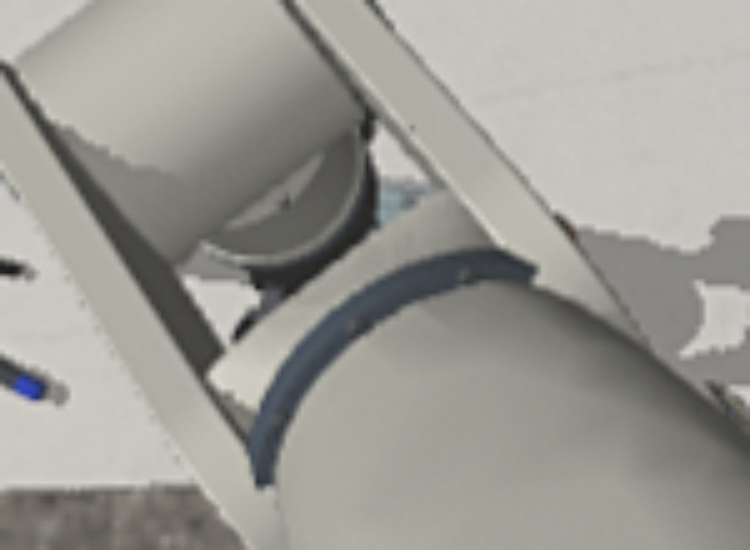

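```bash
python3 - <<'E'
from h import *
f=imaging.grab_frame("wrist")
a,b=fonz(f,318,280.5,140),fonz(f,279,288,140);d=b-a;print(a,b,np.arctan2(d[1],d[0]))
cv2.imwrite("pics/w7z.png",cv2.resize(f["image"][225:325,265:385,::-1],None,fx=6,fy=6,interpolation=cv2.INTER_CUBIC))
E
```

```text
[491.7 379.1 140. ] [474.3 379.8 140. ] 3.101384450748707
```

View pics/w7z.png

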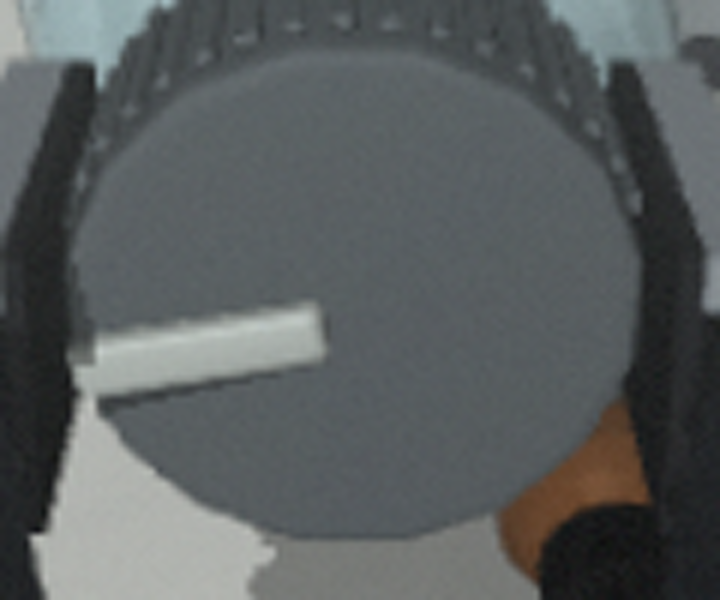

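The pointer rib reads 3.10 rad against 3.08 for the bottle's -x, so the cap is bottomed out. The torque has plateaued at about 0.7 N m, which agrees. Backing off now.

Call:
step_arm(
  deltas=[
    {"translation":[0,0,-0.01],"rot":[0,0,-0.1]},
    {"translation":[0,0,-0.02],"rot":[0,0,-0.22]},
    {"translation":[0,0,-0.03],"rot":[0,0,-0.34]},
    {"translation":[0,0,-0.04],"rot":[0,0,-0.46]},
    {"translation":[0,0,-0.05],"rot":[0,0,-0.58]},
    {"translation":[0,0,-0.06],"rot":[0,0,-0.7]},
    {"translation":[0,0,-0.07],"rot":[0,0,-0.8]},
    {"translation":[0,0,-0.07],"rot":[0,0,-0.8]},
  ],
)

```text
clock: 8.7
eef_pos: [493.3, 379.4, 131.6]
tcp_rot: [3.139, 0.0, 2.092]
contact_force: [4.0, 1.9, 3.8]
opening: 0.486
```

Call:
step_arm(
  deltas=[
    {"translation":[0,0,-0.01],"rot":[0,0,-0.1]},
    {"translation":[0,0,-0.02],"rot":[0,0,-0.22]},
    {"translation":[0,0,-0.03],"rot":[0,0,-0.34]},
    {"translation":[0,0,-0.04],"rot":[0,0,-0.46]},
    {"translation":[0,0,-0.05],"rot":[0,0,-0.58]},
    {"translation":[0,0,-0.06],"rot":[0,0,-0.7]},
    {"translation":[0,0,-0.07],"rot":[0,0,-0.78]},
    {"translation":[0,0,-0.07],"rot":[0,0,-0.78]},
  ],
)

```text
clock: 9.7
eef_pos: [492.9, 378.8, 132.3]
tcp_rot: [3.141, 0.001, 2.871]
contact_force: [2.5, -1.5, 5.7]
opening: 0.493
```

Call:
step_arm(
  deltas=[
    {"translation":[0,0,0],"rot":[0,0,0]},
    {"translation":[0,0,0],"rot":[0,0,0]},
    {"translation":[0,0,0],"rot":[0,0,0]},
    {"translation":[0,0,0],"rot":[0,0,0]},
  ],
)

```text
clock: 10.2
eef_pos: [492.8, 378.8, 132.2]
tcp_rot: [3.141, 0.001, 2.87]
contact_force: [2.2, -1.5, 5.9]
opening: 0.494
```

```bash
python3 - <<'E'
from h import *
s=readout.sense();print(s["clock"],s["eef_pos"],s["tcp_rot"],s["contact_force"],s["wrist_torque"],s["opening"],abs(s["qvel"]).max())
f=imaging.grab_frame("wrist");cv2.imwrite("pics/w8.png",f["image"][:,:,::-1])
cv2.imwrite("pics/w8z.png",cv2.resize(f["image"][225:325,265:385,::-1],None,fx=6,fy=6,interpolation=cv2.INTER_CUBIC))
E
```

```text
10.2 [492.83696661 378.82388598 132.24134953] [3.14131555e+00 1.41100611e-03 2.87031456e+00] [ 2.22410859 -1.47275727  5.85817663] [-0.25198979 -0.42440312  0.08909859] 0.49402131852647024 0.0025952721604153134
```

View pics/w8.png

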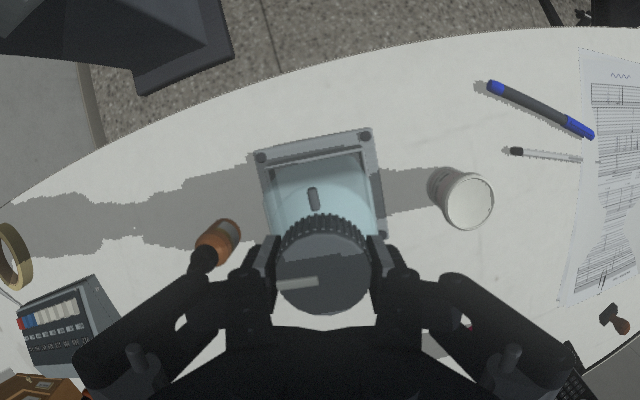

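View pics/w8z.png

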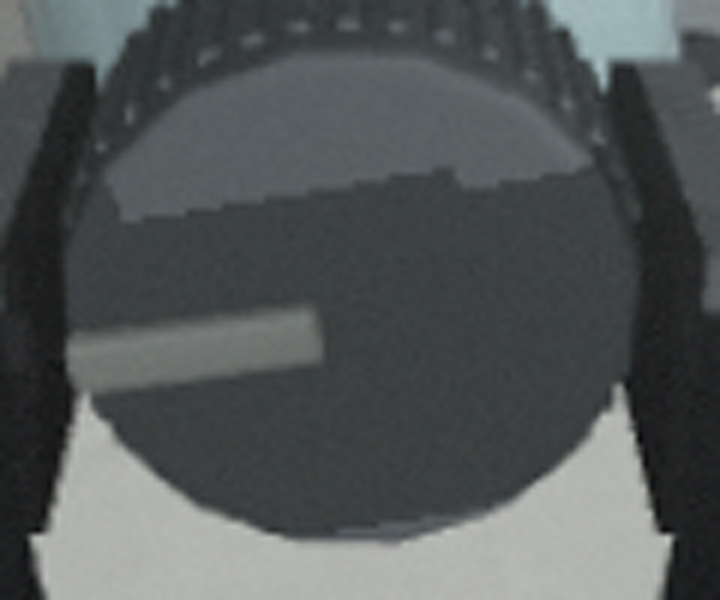

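```bash
python3 - <<'E'
from h import *
f=imaging.grab_frame("wrist")
w=lambda x,y:((x+.5)/6-.5+265,(y+.5)/6-.5+225)
for n,p,q in(("now",(322,335),(72,365)),):
    a,b=fonz(f,*w(*p),141),fonz(f,*w(*q),141);d=b-a;t=np.arctan2(d[1],d[0]);print(n,a,b,t)
s=[fonz(f,*p,7) for p in ((261,158),(365,136))];print(s); d=s[1]-s[0];print(np.arctan2(d[1],d[0]))
s=readout.sense();print(s["qvel"].round(4),s["opening"])
E
```

```text
now [493.5 376.6 141. ] [491.5 358.4 141. ] -1.6802472759362597
[array([448.4, 338.4,   7. ]), array([453.9, 424.8,   7. ])]
1.5072246965012213
[ 0.0006 -0.0008  0.     -0.0009 -0.0004  0.0015] 0.49091459794985187
```

The pointer puts the cap at 1.50–1.52 rad, while the wrist turned 1.58, so there was a slight slip at reversal. I'll nudge it 0.04 rad further and let it settle.

Call:
step_arm(
  deltas=[
    {"translation":[0,0,0],"rot":[0,0,-0.02]},
    {"translation":[0,0,0],"rot":[0,0,-0.04]},
    {"translation":[0,0,0],"rot":[0,0,-0.04]},
    {"translation":[0,0,0],"rot":[0,0,-0.04]},
    {"translation":[0,0,0],"rot":[0,0,-0.04]},
    {"translation":[0,0,0],"rot":[0,0,-0.04]},
    {"translation":[0,0,0],"rot":[0,0,-0.04]},
    {"translation":[0,0,0],"rot":[0,0,-0.04]},
  ],
)

```text
clock: 11.3
eef_pos: [492.8, 378.8, 132.3]
tcp_rot: [3.141, 0.001, 2.91]
contact_force: [2.4, -2.0, 6.1]
opening: 0.489
```

```bash
python3 - <<'E'
from h import *
from rig import ticket
s=readout.sense();print(s["clock"],s["eef_pos"],s["tcp_rot"],s["contact_force"],s["opening"],abs(s["qvel"]).max())
print(ticket.sign_off())
E
```

```text
11.3 [492.84563691 378.77463861 132.26320438] [3.14140569e+00 1.38828500e-03 2.91018680e+00] [ 2.41124275 -1.97009318  6.07009986] 0.4885561294465921 0.0003166712309530935
the job is handed in; nothing more can be done
None
```

I screwed the cap clockwise about 2.04 rad until it bottomed out, then backed it off a quarter turn. I handed the job in at 11.3 s, with the cap still gripped and the arm at rest.

- **Bottoming out:** wrist torque rose to about 0.7 N m and levelled off. The pointer rib lay within about 0.02 rad of the bottle's -x.
- **Back-off angle:** the two readings disagreed slightly. The wrist turned 1.58 rad, but the pointer rib showed only about 1.50–1.52, probably because the cap slipped a little in the fingers. I turned it 0.04 rad further, which puts the cap at about 1.54–1.56 rad. I did not take a new picture after that nudge.
- **Grip:** squeeze was set to 35 N, and the fingers stopped on the cap at about 42 mm. The TCP was within a few mm of the grasp point. Wrist force readings stayed below about 11 N.
- **Pot, dropper bottle and tape:** the pictures showed no contact with them. I did not measure their positions again at the end.
- **Position estimates:** the wrist camera put the cap about 4 mm further along y than the other two cameras. Contact force showed the wrist camera was closer, so I shifted the grasp about 2 mm.

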